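# Move the red ink cartridge to its own bay

### The job

The red ink cartridge has been loaded by mistake in the bay with the black collar, where it is caught down. Push it down to release the catch and let go so that it pops up by itself, lift it right out, then stand it in the bay with the red collar and press it gently down until the catch holds it there by itself. The springs are soft and the catches delicate, so never lean hard on the cartridge or force it, and leave the ink bottles, the flask and the dish where they stand.

Things in the scene. Friction and masses are not known exactly. Their poses are not given: they have to be found in the camera images.
- cartridge: red plastic ink cartridge with a white band near the top and a white dot in the middle of its flat top, 30 (x) by 44 (y) by 88 (z) mm, 60 to 130 g; origin at the centre of its underside, z up to its top. It starts caught down in the black bay, its top 12 mm above the rim.
- black_bay: Ink bay with a black collar: upright white plastic housing fixed to the table. Origin on the well's vertical axis at table level, z up; it reaches 40 mm to -x (steel spout side), 52 mm to +x, 42 mm to +-y. Its rim is 94 mm above the origin. The cartridge fits with its x and y along the bay's (a half turn is the same). The cartridge starts here.
- red_bay: Ink bay with a red collar: upright white plastic housing fixed to the table. Origin on the well's vertical axis at table level, z up; it reaches 40 mm to -x (steel spout side), 52 mm to +x, 42 mm to +-y. Its rim is 94 mm above the origin. The cartridge fits with its x and y along the bay's (a half turn is the same). Starts empty, plate up.
- black_bay_mouth (a point): Centre of the black bay's mouth, level with its flat rim, 94 mm above the bay's origin. The well is a rectangle of 32.4 (x) by 46.4 (y) mm, widened to 37.4 by 51.4 mm at the rim by a lead-in 6 mm deep.
- red_bay_mouth (a point): Centre of the red bay's mouth, level with its flat rim, 94 mm above the bay's origin. The well is a rectangle of 32.4 (x) by 46.4 (y) mm, widened to 37.4 by 51.4 mm at the rim by a lead-in 6 mm deep.
- black_bay_seat (a point): Fixed point on the black well's axis 42 mm above the bay's origin: top of the spring plate when up (a cartridge on it stands 36 mm proud of the rim). The spring needs 4.5 N at the top, 7.5 N low down. The plate starts caught 24 mm below. Pressed 4 mm or more farther and let go, it rises by itself to the top within half a second. Hard stop 6 mm below the caught position.
- red_bay_seat (a point): Fixed point on the red well's axis 42 mm above the bay's origin: top of the spring plate when up (a cartridge on it stands 36 mm proud of the rim). The spring needs 4.5 N at the top, 7.5 N low down. Pressed 27.5 mm down and let go, the plate stays caught 24 mm down; hard stop at 30 mm; all three shifted alike by an unknown 0 to 5 mm up or down. Under 9 N until the stop, felt as a steep rise (10 to 15 N will do). A second press frees it. Over 20 N breaks it: press slowly.
- ink_blue: dark ink bottle with a blue cap, 30 mm wide, 62 mm tall, loose; origin at the centre of its underside. Not to be disturbed.
- ink_pink: dark ink bottle with a pink cap, 30 mm wide, 62 mm tall, loose; origin at the centre of its underside. Not to be disturbed.
- flask: orange drinking flask, 70 mm wide, 220 mm tall, loose; origin at the centre of its underside. Not to be disturbed.
- dish: white ceramic ink dish, 84 mm wide, 18 mm high, loose; origin at the centre of its underside. Not to be disturbed.

How it is judged:
By the outcome, as a careful person would: the job done as asked, in the order asked, and still so for the second after the job is handed in, with the robot touching nothing.
It also fails if it takes over 64 s, if anything falls off the work surface, if the arm or the gripper's body presses on something with over 40 N, if the wrist force passes 120 N, or if a joint passes its speed limit or range.

### The arm

A 7-joint arm with a two-finger parallel gripper is mounted at the origin on the work surface. World frame = base frame: x ahead of the robot, y to its left, z up, the work surface at z = 0. Lengths are in m, angles in rad, forces in N, time in s.
With the tool pointing down it reaches from about 0.425 to 1.025 m from the base axis. Payload 9.4 kg.
Tool frame: the origin (TCP) lies between the finger pads; the fingertips stand 22 mm ahead of it and the grasp point (between the pads) lies 3 mm ahead of it (arm.finger_overhang is the distance from the TCP to the fingertips, in m); x points along the fingers, z is the direction in which the jaws open and shut, and the axes are right-handed (so a half turn about x gives the same grasp; the last joint's range is limited). The gripper opens to 93 mm and grips with 3 to 60 N. Pads are 15 mm wide; open, the fingers measure 128 mm over their backs; the gripper's body (75 mm by 188 mm) begins 65 mm behind the grasp point.
Start: joints at [-1.195, 0.599, -0.003, 1.599, 0.002, 0.943, -0.08], TCP at [0.317, 0.652, 0.241] pointing down, gripper open.
Joint ranges: [-2.57, 2.57], [-0.35, 1.97], [-1.29, 1.29], [0.11, 2.56], [-1.05, 4.19], [0.11, 1.86], [-2.63, 2.63]. Speed limits (rad/s): [2.22, 2.22, 3.01, 3.01, 3.14, 3.14, 3.14].

### API

Orientations are given as a rotation vector (axis times angle).
In Python, from cell import arm gives the robot as it stands. The module is installed in compiled form; this text tells all that it offers.
- The arm moves only by the tool step_arm, never from a script. Its argument "steps" is a list of rows, each an object with "delta_pos": the shift along the tool's x, y, z in cm, a list of three; "roll": the turn about the tool's x in rad; "claw": the closure, from 0 (fully open) to 1 (shut). In form: [{"delta_pos": [x, y, z], "roll": roll, "claw": claw}, ...]. A call has 1 to 5 rows; each row shifts and turns the commanded pose from where the row before left it, along the tool's axes as they then stand; what a row does not reach is not made up. A row lasts 1/12 s, in which the tool goes at most 41.7 mm and 7.16 degrees, less where a joint would pass 70% of its speed; a pose out of reach is approached as far as the arm can. A call is refused whole if a number of a shift passes 4.17 or a number of a turn 0.125, either way. A call with a gripper value outside its range is refused whole. The fingers move at their own pace and stop on an object; "squeeze" is the grip in N (left out, the last holds). Time passes only in rows, so rows that do not move let the fingers close. It gives the time, the measured TCP pose, the force and the opening at its end, in the units of the state.
- arm.sense(): the state, without advancing time (a new reading comes with each control period).
- arm.grab_frame(name): name is "scene" or "top" or "wrist"; returns the picture (480x640x3 uint8, red, green, blue); there is no depth.
- arm.camera_params(name): a dict with "mtx" (3x3 intrinsics, pixels), "rvec" (rotation vector, rad) and "tvec" (3), from world to camera coordinates, as OpenCV has them. Camera axes: x right, y down, z forward; pixel columns grow to the right and rows downward; lengths in m; the calibration is good to about 2 mm. The wrist camera is an equidistant fisheye: a pixel r from the principal point sees the ray r / f radians off the axis. A picture is of the moment at which its call begins: read the wrist's pose just before it. camera_params takes no time and is no camera call; for the wrist camera it gives the pose at the moment of the call.
- arm.sign_off(): hands the job in, once; it reports no verdict.
The state is a dict: "time_s": time; "joint_positions": joint angles; "qvel": joint speeds; "joint_efforts": joint torques, N m; "tcp_pos": TCP position; "orientation": TCP orientation; "force": force on the tool from outside, world axes, zero at the start; "ft_torque": the same for the moment, N m; "opening": finger opening in m.
Only numpy, scipy, OpenCV 4.12 (cv2) and the standard library are available. Lean on these libraries where they do the work, as an engineer would, in place of code of your own. Each camera call takes 0.05 s, during which the arm holds its last target.

## Working session

There is one attempt and no reset: what is moved stays moved. The work goes in short steps, Python scripts to look and compute and a tool call to move; the robot and the scene stay as the last step left them, time stands still between calls to the robot, and variables do not carry over. Pictures are saved under pics/ and viewed, and the job is handed in when it is done.

Besides the shell and the picture viewer there is one more tool, called after ">>>" as name(argument=value, ...) on one line, values as JSON. step_arm: Moves the arm, as the interface text tells. Its arguments: {"type":"object","properties":{"steps":{"type":"array"},"squeeze":{"type":"number"}},"required":["steps"]}

```bash
mkdir -p pics; python3 - <<'E'
from cell import arm
import cv2
print(arm.sense()); print(arm.finger_overhang)
for n in ["scene","top","wrist"]:
    p=arm.camera_params(n); print(n,p)
    cv2.imwrite(f"pics/{n}0.png",arm.grab_frame(n)[:,:,::-1])
E
```

```text
{'time_s': 0.0, 'joint_positions': array([-1.19469804,  0.60013846, -0.00251293,  1.60012736,  0.00181876,
        0.94290171, -0.07978373]), 'qvel': array([ 0.00025822,  0.00039813,  0.0012176 , -0.00162341, -0.00179607,
        0.00029007,  0.00025764]), 'joint_efforts': array([-9.85394763e-04, -7.65077806e+01,  1.49681233e+00, -2.52339524e+01,
       -5.24373434e-02,  1.70419109e-02,  1.71376714e-04]), 'tcp_pos': array([0.31701108, 0.65151199, 0.23975166]), 'orientation': array([-0.87054333,  1.39126497,  0.86893849]), 'force': array([-0.37898591,  0.54480107, -0.16730716]), 'ft_torque': array([-0.03938983,  0.00087075, -0.04522453]), 'opening': 0.09284414474461475}
0.022
scene {'mtx': array([[507.52705734,   0.        , 326.45854122],
       [  0.        , 507.52705734, 242.67070624],
       [  0.        ,   0.        ,   1.        ]]), 'rvec': array([ 1.67700215,  1.66627663, -0.84948978]), 'tvec': array([ 0.11416933, -0.29371103,  1.40218365])}
top {'mtx': array([[507.50087585,   0.        , 317.24264855],
       [  0.        , 507.50087585, 233.07574179],
       [  0.        ,   0.        ,   1.        ]]), 'rvec': array([ 2.10367816, -2.12352105,  0.21453103]), 'tvec': array([-0.08081609,  0.60745343,  0.94389243])}
wrist {'mtx': array([[371.64829954,   0.        , 313.413001  ],
       [  0.        , 371.64829954, 247.38315927],
       [  0.        ,   0.        ,   1.        ]]), 'rvec': array([-2.46182125, -1.54121193, -0.2096272 ]), 'tvec': array([-0.7237652 , -0.03265433,  0.38955684])}
```

View pics/scene0.png

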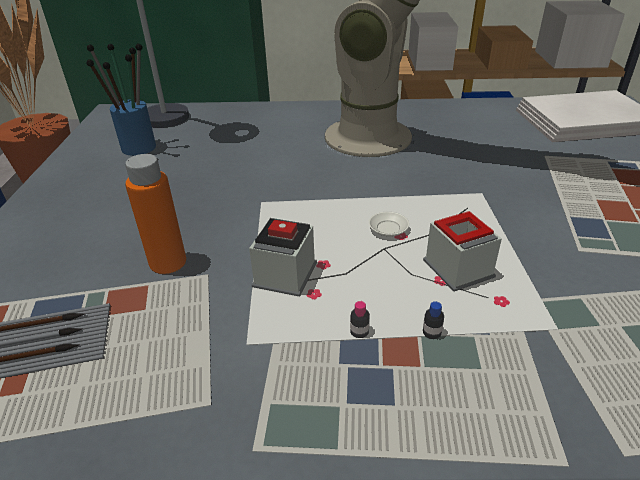

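View pics/top0.png

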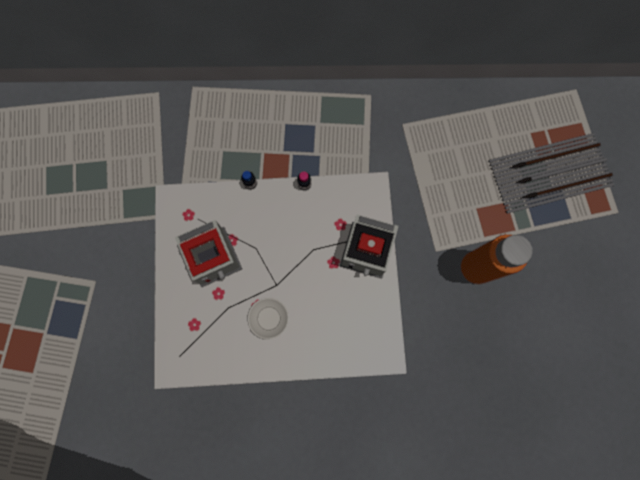

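View pics/wrist0.png

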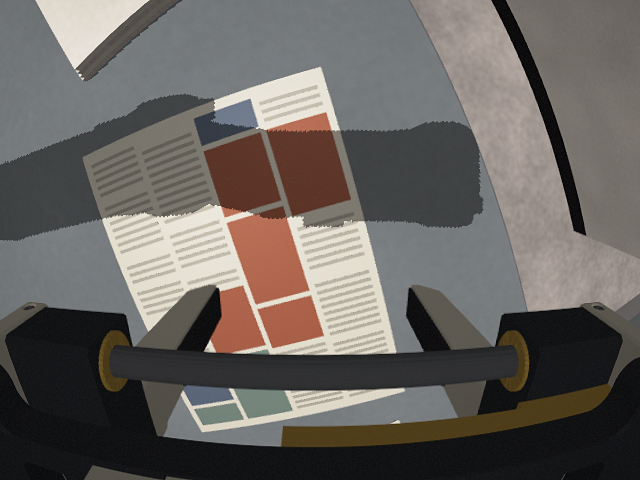

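The scene view shows the black bay at about (283,250) with the cartridge, the red bay at (463,235), bottles at (360,320) and (434,320), the dish at (389,226) and the flask at (155,215). The top view shows the black bay at (370,245) and the red one at (207,252). I'll enlarge these.

```bash
python3 - <<'E'
import cv2,numpy as np
t=cv2.imread("pics/top0.png");s=cv2.imread("pics/scene0.png")
def c(i,x,y,w,h,f):return cv2.resize(i[y:y+h,x:x+w],None,fx=f,fy=f,interpolation=cv2.INTER_CUBIC)
a=np.hstack([c(t,170,210,75,80,5),c(t,333,205,75,80,5)])
b=np.hstack([c(s,245,210,75,85,5),c(s,423,205,75,85,5)])
cv2.imwrite("pics/topz.png",a);cv2.imwrite("pics/scez.png",b)
E
```

```text
(no output)
```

View pics/topz.png

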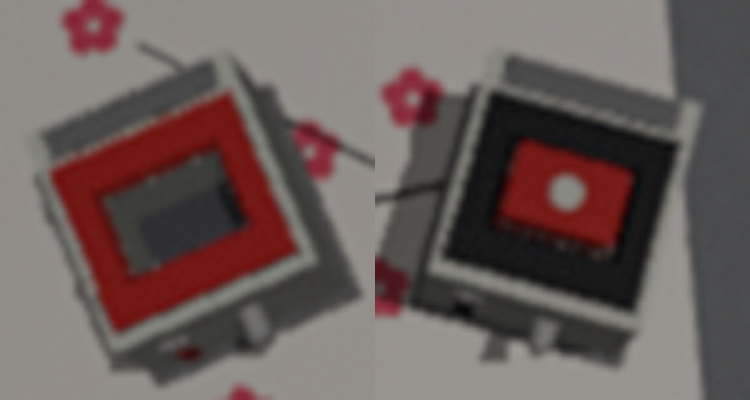

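View pics/scez.png

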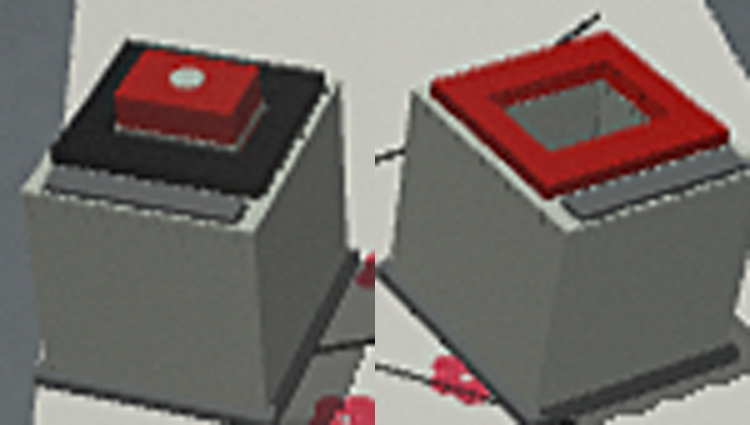

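```bash
cat > h.py <<'E'
import cv2,numpy as np
from cell import arm
def PM(n):
    p=arm.camera_params(n);R=cv2.Rodrigues(p["rvec"])[0];return p["mtx"],R,np.array(p["tvec"]).reshape(3)
def ray(n,uv,prm=None):
    K,R,t=prm or PM(n); x=np.array([(uv[0]-K[0,2])/K[0,0],(uv[1]-K[1,2])/K[1,1]])
    if n=="wrist":
        r=np.hypot(*x); d=np.array([*(x/r*np.sin(r)),np.cos(r)]) if r>0 else np.array([0,0,1.])
    else: d=np.array([*x,1.])
    d=R.T@d; return -R.T@t, d/np.linalg.norm(d)
def tri(rs):
    A=np.zeros((3,3));b=np.zeros(3)
    for o,d in rs:
        P=np.eye(3)-np.outer(d,d);A+=P;b+=P@o
    X=np.linalg.solve(A,b);return X,[np.linalg.norm((np.eye(3)-np.outer(d,d))@(X-o)) for o,d in rs]
def atz(r,z): o,d=r;return o+d*(z-o[2])/d[2]
def proj(n,X,prm=None):
    K,R,t=prm or PM(n);c=R@np.asarray(X)+t
    if n=="wrist":
        th=np.arctan2(np.hypot(c[0],c[1]),c[2]);s=th/np.hypot(c[0],c[1]);return np.array([K[0,0]*c[0]*s+K[0,2],K[1,1]*c[1]*s+K[1,2]])
    return np.array([K[0,0]*c[0]/c[2]+K[0,2],K[1,1]*c[1]/c[2]+K[1,2]])
E
python3 - <<'E'
from h import *
np.set_printoptions(precision=4,suppress=True)
def z(p,off,sub=0):return ((p[0]-sub)/5-.4+off[0],p[1]/5-.4+off[1])
RT=[z(p,(170,210)) for p in [(52,170),(235,92),(300,255),(115,333)]]
RS=[z(p,(423,205),375) for p in [(728,133),(550,195),(432,83),(610,33)]]
BT=[z(p,(333,205),375) for p in [(485,88),(680,142),(637,310),(442,258)]]
BS=[z(p,(245,210)) for p in [(265,195),(50,160),(128,40),(325,75)]]
for nm,T,S in [("red",RT,RS),("black",BT,BS),("dot",[z((567,193),(333,205),375)],[z((186,77),(245,210))])]:
    Q=[]
    for a,b in zip(T,S):
        X,e=tri([ray("top",a),ray("scene",b)]);Q.append(X);print(nm,X,np.round(e,4))
    Q=np.array(Q);print(" mean",Q.mean(0))
    if len(Q)==4:
        vy=Q[0]+Q[3]-Q[1]-Q[2];print(" yaw",np.arctan2(-vy[0],vy[1]), "sides",np.linalg.norm(Q-np.roll(Q,1,0),axis=1))
        vx=Q[0]+Q[1]-Q[2]-Q[3];print(" yawx",np.arctan2(vx[1],vx[0]))
for n,uv in [("pink",(304,177)),("blue",(249,176))]: print(n,atz(ray("top",uv),.062))
print("dish",atz(ray("top",(267,319)),.018)); print("flask",atz(ray("top",(515,250)),.22))
R=cv2.Rodrigues(arm.sense()["orientation"])[0];print(R);
print("bc",*[ -R2.T@t for _,R2,t in [PM(n) for n in("scene","top","wrist")]])
E
```

```text
red [0.5824 0.1769 0.0929] [0.0007 0.0007]
red [0.613  0.109  0.0901] [0.0013 0.0013]
red [0.5486 0.0808 0.0923] [0.0003 0.0003]
red [0.5195 0.1501 0.0932] [0.0007 0.0007]
 mean [0.5659 0.1292 0.0921]
 yaw 0.4102558195151961 sides [0.0684 0.0745 0.0703 0.0752]
 yawx 0.40777917643129175
black [ 0.6216 -0.1593  0.0905] [0.0003 0.0003]
black [ 0.5997 -0.2341  0.09  ] [0.0006 0.0006]
black [ 0.5339 -0.2137  0.0949] [0.0003 0.0003]
black [ 0.5549 -0.141   0.0928] [0.0002 0.0002]
 mean [ 0.5775 -0.187   0.092 ]
 yaw -0.2826066237081033 sides [0.0692 0.0779 0.069  0.0756]
 yawx -0.2839842908161618
dot [ 0.5768 -0.1879  0.108 ] [0.0004 0.0004]
 mean [ 0.5768 -0.1879  0.108 ]
pink [ 0.7231 -0.0607  0.062 ]
blue [0.7263 0.0509 0.062 ]
dish [0.4412 0.0156 0.018 ]
flask [ 0.5424 -0.4128  0.22  ]
[[-0.0004 -0.8992  0.4374]
 [-0.0011  0.4374  0.8992]
 [-1.     -0.0001 -0.0012]]
bc [ 1.297  -0.1003  0.6109] [ 0.4033 -0.0869  1.047 ] [0.2508 0.683  0.384 ]
```

Cross-checks agree: both rims come out near z 0.092 (94 mm given), and the dot at 0.108 (106 given). I'll fly toward the red bay first for a closer wrist view.

>>> step_arm(steps=[{"delta_pos":[-0.2,-3.2,-2.2],"roll":0,"claw":0},{"delta_pos":[-0.2,-3.2,-2.2],"roll":0,"claw":0},{"delta_pos":[-0.2,-3.2,-2.2],"roll":0,"claw":0},{"delta_pos":[-0.2,-3.2,-2.2],"roll":0,"claw":0},{"delta_pos":[-0.2,-3.2,-2.2],"roll":0,"claw":0}])

```text
time_s: 0.57
tcp_pos: [0.4134, 0.4813, 0.2505]
orientation: [-0.87, 1.39, 0.87]
force: [1.7, 0.2, -0.3]
opening: 0.093
```

>>> step_arm(steps=[{"delta_pos":[-0.2,-3.2,-2.2],"roll":0,"claw":0},{"delta_pos":[-0.2,-3.2,-2.2],"roll":0,"claw":0},{"delta_pos":[-0.2,-3.2,-2.2],"roll":0,"claw":0},{"delta_pos":[-0.2,-3.2,-2.2],"roll":0,"claw":0},{"delta_pos":[-0.2,-3.2,-2.2],"roll":0,"claw":0}])

```text
time_s: 0.98
tcp_pos: [0.5093, 0.3123, 0.2607]
orientation: [-0.87, 1.39, 0.87]
force: [1.0, 1.1, 0.6]
opening: 0.0929
```

>>> step_arm(steps=[{"delta_pos":[-0.2,-3.2,-2.2],"roll":0,"claw":0},{"delta_pos":[-0.2,-3.2,-2.2],"roll":0,"claw":0},{"delta_pos":[-0.2,-3.2,-2.2],"roll":0,"claw":0},{"delta_pos":[-0.2,-3.2,-2.2],"roll":0,"claw":0},{"delta_pos":[-0.2,-3.2,-2.2],"roll":0,"claw":0}])

```text
time_s: 1.4
tcp_pos: [0.605, 0.1433, 0.2707]
orientation: [-0.87, 1.39, 0.87]
force: [0.6, 1.5, -0.5]
opening: 0.0929
```

>>> step_arm(steps=[{"delta_pos":[0,0,0],"roll":0,"claw":0},{"delta_pos":[0,0,0],"roll":0,"claw":0},{"delta_pos":[0,0,0],"roll":0,"claw":0}])

```text
time_s: 1.65
tcp_pos: [0.6041, 0.1455, 0.2703]
orientation: [-0.869, 1.391, 0.87]
force: [0.2, 0.4, 0.2]
opening: 0.0933
```

```bash
cat > snap.py <<'E'
import sys,pickle
from h import *
n=sys.argv[1]; s=arm.sense(); p=PM("wrist"); im=arm.grab_frame("wrist")
pickle.dump((s,p),open(f"pics/{n}.pkl","wb")); cv2.imwrite(f"pics/{n}.png",im[:,:,::-1])
print(s["time_s"],s["tcp_pos"],s["orientation"],s["opening"],s["force"])
E
python3 snap.py w1
```

```text
1.65 [0.60409473 0.14553348 0.27033504] [-0.86884336  1.3905377   0.86994755] 0.09328021078889631 [0.1720346  0.40456001 0.21639303]
```

View pics/w1.png

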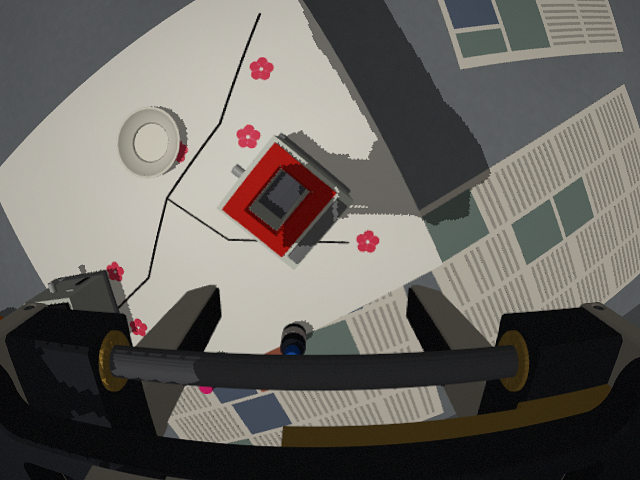

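The red bay is clear around (283,200), its collar corners near (220,205), (277,135), (337,193) and (292,258). I'll fit it.

```bash
cat > red.py <<'E'
import sys,pickle
from h import *
np.set_printoptions(precision=4,suppress=True)
n=sys.argv[1]; box=[int(v) for v in sys.argv[2:6]]
s,p=pickle.load(open(f"pics/{n}.pkl","rb")); im=cv2.imread(f"pics/{n}.png").astype(int)
m=((im[:,:,2]>90)&(im[:,:,1]<60)&(im[:,:,0]<70)).astype(np.uint8)
if len(sys.argv)>6: m=((im.max(2)<60)).astype(np.uint8)
k=np.zeros_like(m);k[box[1]:box[3],box[0]:box[2]]=1;m*=k
m=cv2.morphologyEx(m,cv2.MORPH_CLOSE,np.ones((3,3)))
cs,h=cv2.findContours(m,cv2.RETR_CCOMP,cv2.CHAIN_APPROX_NONE)
i=max(range(len(cs)),key=lambda j:cv2.contourArea(cs[j]))
for lab,c in [("outer",cs[i])]+[("hole",cs[j]) for j in range(len(cs)) if h[0][j][3]==i and cv2.contourArea(cs[j])>300]:
    P=np.array([atz(ray("wrist",q,p),.094)[:2] for q in c[:,0].astype(float)])
    r=cv2.minAreaRect((P*1000).astype(np.float32)); print(lab,r, c[:,0].min(0),c[:,0].max(0))
    b=cv2.boxPoints(r)/1000
    print([proj("wrist",[*q,.094],p).round(1).tolist() for q in b], b.tolist())
E
python3 red.py w1 200 115 370 290
python3 - <<'E'
import sys;sys.path.insert(0,'.')
import cv2
i=cv2.imread("pics/w1.png")[120:280,200:370]
cv2.imwrite("pics/w1z.png",cv2.resize(i,None,fx=3.5,fy=3.5,interpolation=cv2.INTER_CUBIC))
E
```

```text
outer ((565.9759521484375, 128.96514892578125), (68.71446228027344, 75.86824035644531), 24.358747482299805) [223 143] [300 256]
[[274.5, 141.6], [221.7, 209.2], [281.5, 256.5], [336.1, 192.0]] [[0.519031286239624, 0.1493518054485321], [0.5503230690956116, 0.08023729920387268], [0.6129205822944641, 0.10857848823070526], [0.5816288590431213, 0.17769299447536469]]
```

View pics/w1z.png

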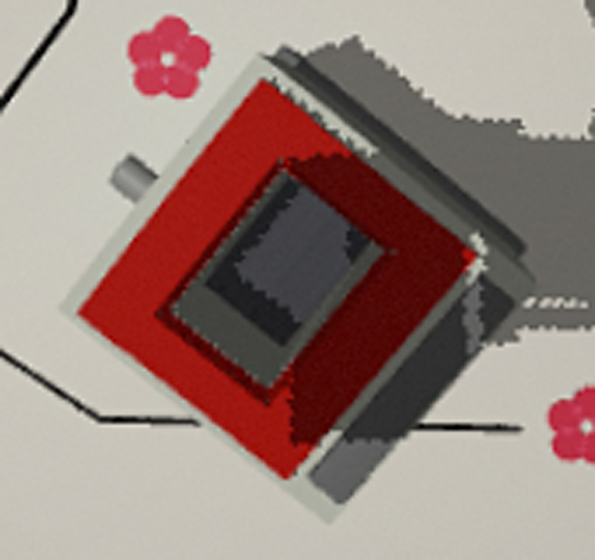

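```bash
python3 - <<'E'
from h import *; import pickle
np.set_printoptions(precision=4,suppress=True)
s,p=pickle.load(open("pics/w1.pkl","rb"))
for L in ([(478,255),(290,478),(80,313),(265,82)],[(392,252),(270,403),(155,315),(285,158)]):
    Q=np.array([atz(ray("wrist",(x/3.5-.36+200,y/3.5-.36+120),p),.094) for x,y in L])
    vy=Q[0]+Q[3]-Q[1]-Q[2];vx=Q[0]+Q[1]-Q[2]-Q[3]
    print(Q.mean(0),np.degrees([np.arctan2(-vy[0],vy[1]),np.arctan2(vx[1],vx[0])]),np.linalg.norm(Q-np.roll(Q,1,0),axis=1))
R=cv2.Rodrigues(s["orientation"])[0];print(R)
E
```

```text
[0.5666 0.1294 0.094 ] [24.1026 24.5872] [0.0677 0.0748 0.0687 0.0748]
[0.5662 0.1291 0.094 ] [24.1923 23.8806] [0.0352 0.0494 0.0368 0.0514]
[[-0.0007 -0.8991  0.4377]
 [ 0.0003  0.4377  0.8991]
 [-1.      0.0008  0.    ]]
```

>>> step_arm(steps=[{"delta_pos":[0,-1.77,-3.45],"roll":0,"claw":1},{"delta_pos":[0,-1.77,-3.45],"roll":0,"claw":1},{"delta_pos":[0,-1.77,-3.45],"roll":0,"claw":1},{"delta_pos":[0,-1.77,-3.45],"roll":0,"claw":1}], squeeze=15)

```text
time_s: 2.03
tcp_pos: [0.6072, -0.0091, 0.2706]
orientation: [-0.872, 1.389, 0.873]
force: [0.8, -0.5, -0.7]
opening: 0.0706
```

>>> step_arm(steps=[{"delta_pos":[0,-1.77,-3.45],"roll":0,"claw":1},{"delta_pos":[0,-1.77,-3.45],"roll":0,"claw":1},{"delta_pos":[0,-1.77,-3.45],"roll":0,"claw":1},{"delta_pos":[0,-1.77,-3.45],"roll":0,"claw":1}])

```text
time_s: 2.37
tcp_pos: [0.6111, -0.1644, 0.2707]
orientation: [-0.872, 1.388, 0.873]
force: [0.6, 0.3, 0.2]
opening: 0.0443
```

>>> step_arm(steps=[{"delta_pos":[0,0,0],"roll":-0.085,"claw":1},{"delta_pos":[0,0,0],"roll":-0.085,"claw":1},{"delta_pos":[0,0,0],"roll":0,"claw":1},{"delta_pos":[0,0,0],"roll":0,"claw":1}])

```text
time_s: 2.7
tcp_pos: [0.6112, -0.1632, 0.2705]
orientation: [-0.998, 1.329, 0.999]
force: [0.2, -0.9, -0.6]
opening: 0.0176
```

```bash
python3 snap.py w2
```

```text
2.7 [ 0.61120969 -0.16322324  0.27053482] [-0.99758447  1.32941143  0.9987923 ] 0.01757973884495248 [ 0.2312159  -0.88395107 -0.639569  ]
```

View pics/w2.png

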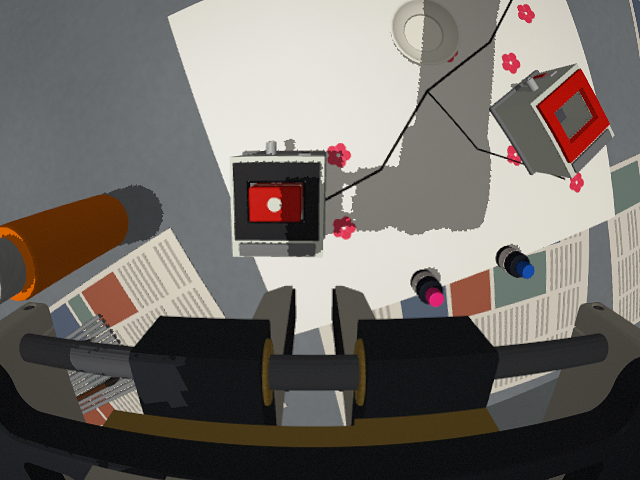

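The dot is near (275,205) and the black collar spans about (232..325, 162..240), nearly aligned with the image axes.

```bash
python3 - <<'E'
from h import *; import pickle
np.set_printoptions(precision=4,suppress=True)
s,p=pickle.load(open("pics/w2.pkl","rb"))
im=cv2.imread("pics/w2.png")
cv2.imwrite("pics/w2z.png",cv2.resize(im[145:265,220:340],None,fx=5,fy=5,interpolation=cv2.INTER_CUBIC))
sub=im[185:225,245:305].astype(int);m=(sub.min(2)>110)
y,x=np.nonzero(m);print(len(x),x.mean()+245,y.mean()+185)
D=atz(ray("wrist",(x.mean()+245,y.mean()+185),p),.106);print(D)
hs=sub;m=((hs[:,:,2]>60)&(hs[:,:,2]>2.2*hs[:,:,1])|m)
y,x=np.nonzero(m);P=np.array([atz(ray("wrist",q,p),.106)[:2]*1000 for q in zip(x+245.,y+185.)])
print(cv2.minAreaRect(P.astype(np.float32)))
K,R,t=PM("top");o=ray("top",(333+192/5-.4,205+193/5-.4));print(tri([o,ray("wrist",(x.mean()*0+274.9,204.9),p)]))
R=cv2.Rodrigues(s["orientation"])[0];print(R,s["joint_positions"])
E
```

```text
163 273.7852760736196 204.12269938650306
[ 0.5772 -0.1887  0.106 ]
((576.637939453125, -187.62181091308594), (45.76372528076172, 30.889108657836914), 73.16851043701172)
(array([ 0.5791, -0.1891,  0.0961]), [np.float64(0.0003584351658323972), np.float64(0.0003584351658323583)])
[[-0.0001 -0.9602  0.2792]
 [ 0.0009  0.2792  0.9602]
 [-1.      0.0003  0.0008]] [ 0.1609  0.4562  0.0158  1.7907 -0.01    0.8951  1.4691]
```

View pics/w2z.png

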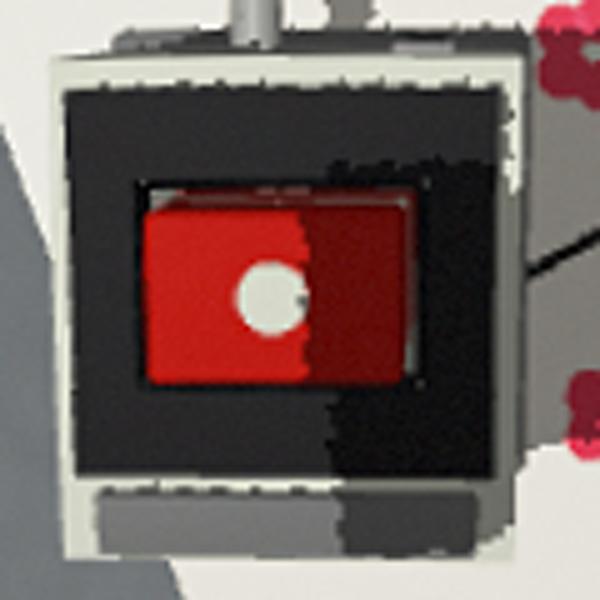

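```bash
python3 - <<'E'
from h import *; import pickle
np.set_printoptions(precision=4,suppress=True)
s,p=pickle.load(open("pics/w2.pkl","rb"))
def w(x,y,z):return atz(ray("wrist",(x/5-.4+220,y/5-.4+145),p),z)
print("dot",w(272,299,.106))
for L,z in (([(493,475),(77,475),(65,90),(500,90)],.094),([(403,383),(150,383),(145,210),(408,206)],.106)):
    Q=np.array([w(*q,z) for q in L]);vy=Q[0]+Q[3]-Q[1]-Q[2];vx=Q[0]+Q[1]-Q[2]-Q[3]
    print(Q.mean(0),np.degrees([np.arctan2(-vy[0],vy[1]),np.arctan2(vx[1],vx[0])]),np.linalg.norm(Q-np.roll(Q,1,0),axis=1))
a=ray("top",(333+192/5-.4,205+193/5-.4));b=ray("scene",(245+186/5-.4,210+77/5-.4));c=ray("wrist",(274,204.4),p)
print(tri([a,b,c]),tri([b,c]),tri([a,c]))
E
```

```text
dot [ 0.5775 -0.1886  0.106 ]
[ 0.5769 -0.1881  0.094 ] [-16.6777 -16.8662] [0.0681 0.0751 0.0691 0.0755]
[ 0.5771 -0.1878  0.106 ] [-16.2272 -17.2949] [0.0301 0.0433 0.0297 0.0442]
(array([ 0.577 , -0.188 ,  0.1082]), [np.float64(0.0005679001156222321), np.float64(0.00023452294693475538), np.float64(0.0003657407616280362)]) (array([ 0.5772, -0.1882,  0.1083]), [np.float64(2.445133123393087e-05), np.float64(2.4451331233925532e-05)]) (array([ 0.577 , -0.1879,  0.1079]), [np.float64(0.00046290131856377594), np.float64(0.0004629013185638398)])
```

>>> step_arm(steps=[{"delta_pos":[3.0,0.65,-0.83],"roll":0.008,"claw":1},{"delta_pos":[3.0,0.65,-0.83],"roll":0,"claw":1},{"delta_pos":[3.0,0.65,-0.83],"roll":0,"claw":1},{"delta_pos":[3.0,0.65,-0.83],"roll":0,"claw":1},{"delta_pos":[0,0,0],"roll":0,"claw":1}])

```text
time_s: 3.17
tcp_pos: [0.5726, -0.1887, 0.146]
orientation: [-0.987, 1.34, 0.997]
force: [-1.0, 0.1, -0.3]
opening: 0.0006
```

>>> step_arm(steps=[{"delta_pos":[0.5,0,0],"roll":0,"claw":1},{"delta_pos":[0.5,0,0],"roll":0,"claw":1},{"delta_pos":[0,0,0],"roll":0,"claw":1},{"delta_pos":[0,0,0],"roll":0,"claw":1}])

```text
time_s: 3.5
tcp_pos: [0.5779, -0.1888, 0.1418]
orientation: [-0.994, 1.331, 0.991]
force: [-0.2, -0.1, -0.9]
opening: 0.0007
```

>>> step_arm(steps=[{"delta_pos":[0.3,0,0],"roll":0,"claw":1},{"delta_pos":[0.3,0,0],"roll":0,"claw":1},{"delta_pos":[0,0,0],"roll":0,"claw":1},{"delta_pos":[0,0,0],"roll":0,"claw":1}])

```text
time_s: 3.83
tcp_pos: [0.5767, -0.1893, 0.1347]
orientation: [-0.992, 1.333, 0.992]
force: [-0.1, 0.8, 0.4]
opening: 0.0002
```

>>> step_arm(steps=[{"delta_pos":[0.2,0,0],"roll":0,"claw":1},{"delta_pos":[0.1,0,0],"roll":0,"claw":1},{"delta_pos":[0,0,0],"roll":0,"claw":1},{"delta_pos":[0,0,0],"roll":0,"claw":1}])

```text
time_s: 4.17
tcp_pos: [0.5766, -0.1894, 0.1315]
orientation: [-0.992, 1.333, 0.992]
force: [-0.4, 0.3, 0.3]
opening: 0.0005
```

>>> step_arm(steps=[{"delta_pos":[0.1,0,0],"roll":0,"claw":1},{"delta_pos":[0.1,0,0],"roll":0,"claw":1},{"delta_pos":[0,0,0],"roll":0,"claw":1}])

```text
time_s: 4.42
tcp_pos: [0.5767, -0.1894, 0.1296]
orientation: [-0.992, 1.333, 0.992]
force: [0.2, 0.5, 0.9]
opening: 0.0008
```

>>> step_arm(steps=[{"delta_pos":[0.1,0,0],"roll":0,"claw":1},{"delta_pos":[0.1,0,0],"roll":0,"claw":1},{"delta_pos":[0,0,0],"roll":0,"claw":1}])

```text
time_s: 4.67
tcp_pos: [0.5769, -0.1894, 0.128]
orientation: [-0.993, 1.332, 0.992]
force: [-1.0, -0.7, 6.1]
opening: 0.0004
```

>>> step_arm(steps=[{"delta_pos":[0.1,0,0],"roll":0,"claw":1},{"delta_pos":[0.1,0,0],"roll":0,"claw":1},{"delta_pos":[0,0,0],"roll":0,"claw":1}])

```text
time_s: 4.92
tcp_pos: [0.5769, -0.1894, 0.126]
orientation: [-0.993, 1.332, 0.992]
force: [-2.1, 0.7, 6.8]
opening: 0.0008
```

>>> step_arm(steps=[{"delta_pos":[0.1,0,0],"roll":0,"claw":1},{"delta_pos":[0.1,0,0],"roll":0,"claw":1},{"delta_pos":[0,0,0],"roll":0,"claw":1}])

```text
time_s: 5.17
tcp_pos: [0.5769, -0.1894, 0.1241]
orientation: [-0.993, 1.332, 0.992]
force: [-1.1, 0.4, 6.0]
opening: 0.0003
```

>>> step_arm(steps=[{"delta_pos":[0.05,0,0],"roll":0,"claw":1},{"delta_pos":[0,0,0],"roll":0,"claw":1},{"delta_pos":[0,0,0],"roll":0,"claw":1}])

```text
time_s: 5.42
tcp_pos: [0.5769, -0.1895, 0.1237]
orientation: [-0.993, 1.332, 0.992]
force: [-1.2, -0.3, 6.7]
opening: 0.0005
```

>>> step_arm(steps=[{"delta_pos":[0.05,0,0],"roll":0,"claw":1},{"delta_pos":[0,0,0],"roll":0,"claw":1},{"delta_pos":[0,0,0],"roll":0,"claw":1}])

```text
time_s: 5.67
tcp_pos: [0.577, -0.1895, 0.1232]
orientation: [-0.993, 1.332, 0.992]
force: [-1.3, -0.2, 6.2]
opening: -0.0
```

>>> step_arm(steps=[{"delta_pos":[-3,0,0],"roll":0,"claw":1},{"delta_pos":[-3,0,0],"roll":0,"claw":1},{"delta_pos":[-3,0,0],"roll":0,"claw":0.4},{"delta_pos":[-2,0,0],"roll":0,"claw":0.2},{"delta_pos":[0,0,0],"roll":0,"claw":0.2}])

```text
time_s: 6.08
tcp_pos: [0.5785, -0.19, 0.2369]
orientation: [-0.996, 1.329, 0.987]
force: [0.2, -1.0, -0.8]
opening: 0.0162
```

>>> step_arm(steps=[{"delta_pos":[0,0,0],"roll":0,"claw":0.2},{"delta_pos":[0,0,0],"roll":0,"claw":0.2}])

```text
time_s: 6.25
tcp_pos: [0.5762, -0.1892, 0.2319]
orientation: [-0.992, 1.333, 0.993]
force: [0.2, 0.1, 0.4]
opening: 0.0291
```

```bash
python3 snap.py w3; python3 -c "
from h import *
im=arm.grab_frame('scene')[:,:,::-1];cv2.imwrite('pics/s3.png',cv2.resize(im[170:300,220:350],None,fx=4,fy=4,interpolation=cv2.INTER_CUBIC))"
```

```text
6.25 [ 0.57618215 -0.18917259  0.23193463] [-0.99196212  1.33335996  0.99309681] 0.029146142290865918 [0.16715221 0.09662612 0.41595894]
```

View pics/s3.png

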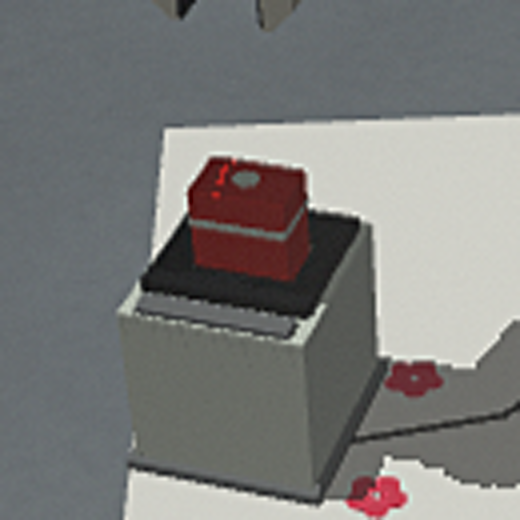

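View pics/w3.png

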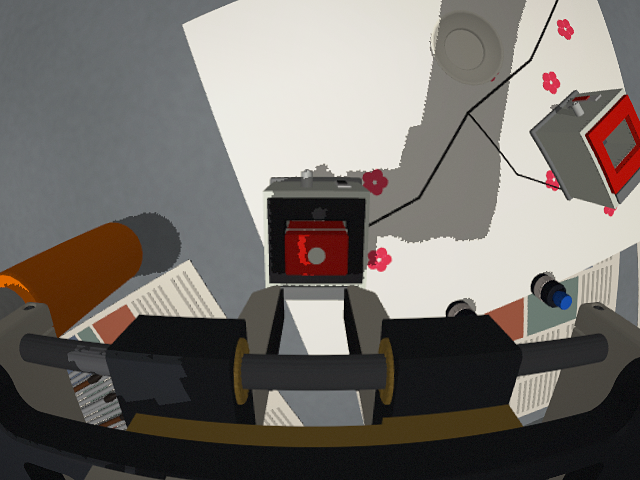

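It popped up: white band visible, dot at (281,214) in the scene view and (316,256) in the wrist view.

```bash
python3 - <<'E'
from h import *; import pickle
s,p=pickle.load(open("pics/w3.pkl","rb"))
c=ray("wrist",(316.5,255.5),p);b=ray("scene",(281.1,214.4));print(tri([b,c]),atz(c,.13))
E
```

```text
(array([ 0.57709886, -0.18794144,  0.13031247]), [np.float64(0.00011312326096204106), np.float64(0.00011312326096208523)]) [ 0.57719942 -0.18807863  0.13      ]
```

>>> step_arm(steps=[{"delta_pos":[2.0,-0.05,0.14],"roll":0,"claw":0.15},{"delta_pos":[2,0,0],"roll":0,"claw":0.15},{"delta_pos":[1,0,0],"roll":0,"claw":0.15},{"delta_pos":[0,0,0],"roll":0,"claw":0.15},{"delta_pos":[0,0,0],"roll":0,"claw":0.15}])

```text
time_s: 6.77
tcp_pos: [0.5772, -0.1881, 0.1818]
orientation: [-0.991, 1.334, 0.994]
force: [0.2, 0.2, 1.0]
opening: 0.0706
```

>>> step_arm(steps=[{"delta_pos":[0,0,0],"roll":0,"claw":0.15},{"delta_pos":[0,0,0],"roll":0,"claw":0.15}])

```text
time_s: 6.93
tcp_pos: [0.578, -0.1883, 0.1835]
orientation: [-0.993, 1.332, 0.991]
force: [-0.0, -0.0, 0.1]
opening: 0.0785
```

>>> step_arm(steps=[{"delta_pos":[1.9,0,0],"roll":0,"claw":0.15},{"delta_pos":[1.9,0,0],"roll":0,"claw":0.15},{"delta_pos":[1.0,0,0],"roll":0,"claw":0.15},{"delta_pos":[0.7,0,0],"roll":0,"claw":0.15},{"delta_pos":[0,0,0],"roll":0,"claw":0.15}])

```text
time_s: 7.35
tcp_pos: [0.5772, -0.1881, 0.1268]
orientation: [-0.992, 1.334, 0.993]
force: [0.3, -0.0, -0.2]
opening: 0.079
```

>>> step_arm(steps=[{"delta_pos":[0,0,0],"roll":0,"claw":0.15},{"delta_pos":[0,0,0],"roll":0,"claw":0.15}])

```text
time_s: 7.52
tcp_pos: [0.578, -0.1883, 0.1285]
orientation: [-0.993, 1.332, 0.991]
force: [0.5, -0.4, -0.6]
opening: 0.079
```

>>> step_arm(steps=[{"delta_pos":[0.2,0,0],"roll":0,"claw":0.6},{"delta_pos":[0,0,0],"roll":0,"claw":0.7},{"delta_pos":[0,0,0],"roll":0,"claw":0.7},{"delta_pos":[0,0,0],"roll":0,"claw":0.7},{"delta_pos":[0,0,0],"roll":0,"claw":0.7}], squeeze=12)

```text
time_s: 7.93
tcp_pos: [0.5776, -0.1882, 0.1258]
orientation: [-0.993, 1.333, 0.992]
force: [0.0, -0.3, 0.3]
opening: 0.0503
```

>>> step_arm(steps=[{"delta_pos":[0,0,0],"roll":0,"claw":0.8},{"delta_pos":[0,0,0],"roll":0,"claw":0.8},{"delta_pos":[0,0,0],"roll":0,"claw":0.8}])

```text
time_s: 8.18
tcp_pos: [0.5776, -0.1881, 0.1257]
orientation: [-0.992, 1.333, 0.992]
force: [0.4, 0.0, 0.7]
opening: 0.0438
```

>>> step_arm(steps=[{"delta_pos":[-0.5,0,0],"roll":0,"claw":0.8},{"delta_pos":[-1,0,0],"roll":0,"claw":0.8},{"delta_pos":[-1.5,0,0],"roll":0,"claw":0.8},{"delta_pos":[-1.5,0,0],"roll":0,"claw":0.8},{"delta_pos":[-1.5,0,0],"roll":0,"claw":0.8}])

```text
time_s: 8.6
tcp_pos: [0.5775, -0.1882, 0.1871]
orientation: [-0.992, 1.333, 0.992]
force: [-0.5, 0.2, -0.8]
opening: 0.044
```

>>> step_arm(steps=[{"delta_pos":[-1.5,0,0],"roll":0,"claw":0.8},{"delta_pos":[-1.5,0,0],"roll":0,"claw":0.8},{"delta_pos":[-1,0,0],"roll":0,"claw":0.8},{"delta_pos":[0,0,0],"roll":0,"claw":0.8},{"delta_pos":[0,0,0],"roll":0,"claw":0.8}])

```text
time_s: 9.02
tcp_pos: [0.5777, -0.1882, 0.2262]
orientation: [-0.993, 1.332, 0.991]
force: [0.5, -0.6, -1.2]
opening: 0.044
```

```bash
python3 snap.py w4; python3 -c "
from h import *
im=arm.grab_frame('scene')[:,:,::-1];cv2.imwrite('pics/s4.png',cv2.resize(im[100:300,200:350],None,fx=3,fy=3,interpolation=cv2.INTER_CUBIC));print(cv2.Rodrigues(arm.sense()['orientation'])[0])"
```

```text
9.0167 [ 0.57765615 -0.18816674  0.2262383 ] [-0.99308333  1.33201516  0.99149173] 0.04402110827391924 [ 0.48295643 -0.57691836 -1.16813561]
[[-9.37492674e-04 -9.58049091e-01  2.86602618e-01]
 [ 2.28127661e-04  2.86602532e-01  9.58049548e-01]
 [-9.99999535e-01  9.63546418e-04 -5.01302759e-05]]
```

View pics/s4.png

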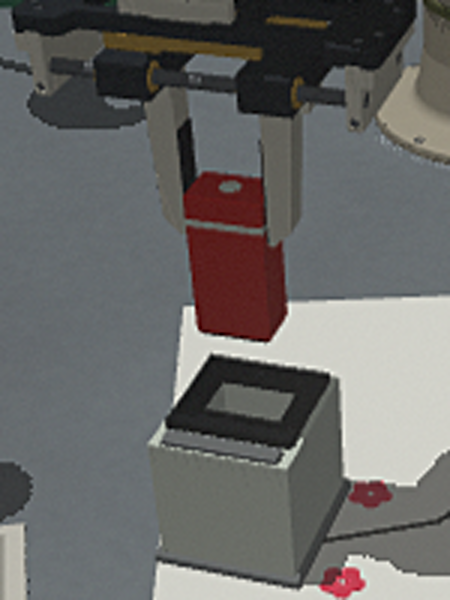

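View pics/w4.png

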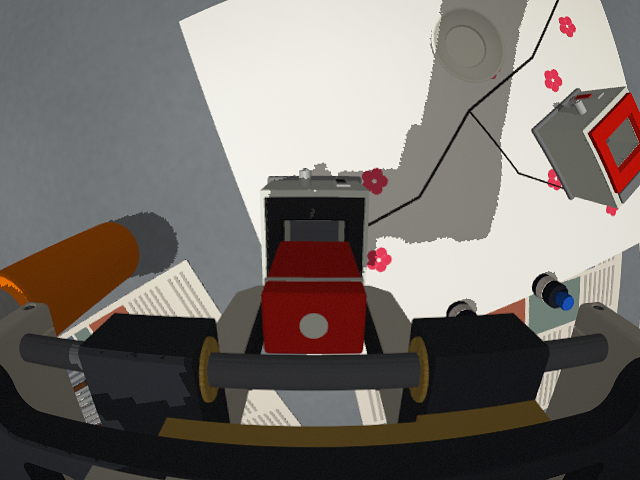

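```bash
python3 - <<'E'
from h import *; import pickle
np.set_printoptions(precision=4,suppress=True)
s,p=pickle.load(open("pics/w4.pkl","rb"))
X=atz(ray("wrist",(313.5,326),p),.2305);R=cv2.Rodrigues(s["orientation"])[0]
print(X, R.T@(X-s["tcp_pos"]))
d=np.array([.5663,.1291])-s["tcp_pos"][:2];print(R.T@np.array([*d,0]))
E
```

```text
[ 0.5772 -0.189   0.2305] [-0.0043  0.0002 -0.0009]
[-0.0001  0.1018  0.3007]
```

>>> step_arm(steps=[{"delta_pos":[0,0.6,1.8],"roll":0,"claw":0.8},{"delta_pos":[0,1.2,3.5],"roll":0,"claw":0.8},{"delta_pos":[0,1.2,3.5],"roll":0,"claw":0.8},{"delta_pos":[0,1.2,3.5],"roll":0,"claw":0.8},{"delta_pos":[0,1.2,3.5],"roll":0,"claw":0.8}])

```text
time_s: 9.53
tcp_pos: [0.5703, -0.0199, 0.2246]
orientation: [-0.991, 1.335, 0.993]
force: [0.2, -0.8, -0.2]
opening: 0.0439
```

>>> step_arm(steps=[{"delta_pos":[0,1.2,3.5],"roll":0,"claw":0.8},{"delta_pos":[0,1.2,3.5],"roll":0,"claw":0.8},{"delta_pos":[0,1.2,3.5],"roll":0,"claw":0.8},{"delta_pos":[0,1.2,3.77],"roll":0,"claw":0.8},{"delta_pos":[0,0,0],"roll":-0.06,"claw":0.8}])

```text
time_s: 9.95
tcp_pos: [0.5647, 0.1392, 0.2246]
orientation: [-1.041, 1.304, 1.048]
force: [0.9, 0.5, -1.1]
opening: 0.0439
```

>>> step_arm(steps=[{"delta_pos":[0,0,0],"roll":-0.11,"claw":0.8},{"delta_pos":[0,0,0],"roll":-0.11,"claw":0.8},{"delta_pos":[0,0,0],"roll":-0.11,"claw":0.8},{"delta_pos":[0,0,0],"roll":-0.11,"claw":0.8},{"delta_pos":[0,0,0],"roll":-0.11,"claw":0.8}])

```text
time_s: 10.37
tcp_pos: [0.5655, 0.1292, 0.2245]
orientation: [-1.444, 1.039, 1.446]
force: [0.4, 0.6, -0.3]
opening: 0.044
```

>>> step_arm(steps=[{"delta_pos":[0,0,0],"roll":-0.1,"claw":0.8},{"delta_pos":[0,0,0],"roll":0,"claw":0.8},{"delta_pos":[0,0,0],"roll":0,"claw":0.8},{"delta_pos":[0,0,0],"roll":0,"claw":0.8}])

```text
time_s: 10.7
tcp_pos: [0.5658, 0.129, 0.2251]
orientation: [-1.508, 0.984, 1.509]
force: [-0.3, 0.7, -0.4]
opening: 0.0438
```

```bash
python3 snap.py w5; python3 - <<'E'
from h import *; import pickle
np.set_printoptions(precision=4,suppress=True)
s,p=pickle.load(open("pics/w5.pkl","rb"))
R=cv2.Rodrigues(s["orientation"])[0];print(R,np.degrees(np.arctan2(R[1,2],R[0,2])),"want 114.1")
d=np.array([.5663,.1291])-s["tcp_pos"][:2];print(R.T@np.array([*d,0]))
E
```

```text
10.7 [0.56582465 0.12895304 0.22508503] [-1.50797236  0.98378726  1.50924065] 0.04383747570050581 [-0.33043629  0.69342631 -0.37958491]
[[-0.001  -0.9149 -0.4038]
 [-0.0002 -0.4038  0.9149]
 [-1.      0.001   0.0002]] 113.81546599624352 want 114.1
[-0.     -0.0005 -0.0001]
```

View pics/w5.png

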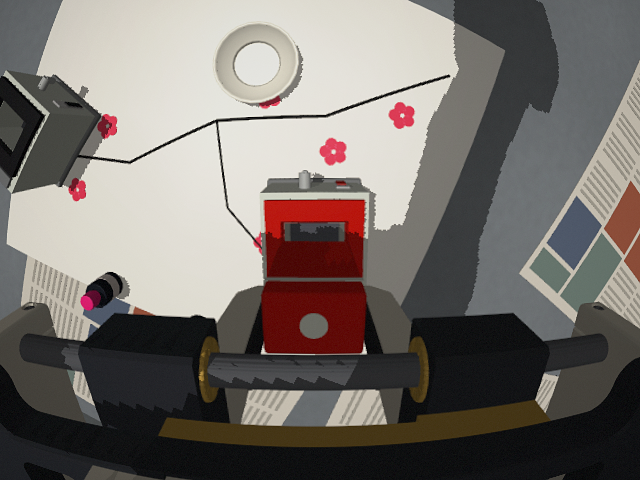

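The cartridge is aligned: collar edges at x≈263 and 367 with the dot at (314,326), the same picture as over the black bay. Descending.

>>> step_arm(steps=[{"delta_pos":[1.5,-0.04,0],"roll":-0.004,"claw":0.8},{"delta_pos":[1.5,0,0],"roll":0,"claw":0.8},{"delta_pos":[1,0,0],"roll":0,"claw":0.8},{"delta_pos":[0,0,0],"roll":0,"claw":0.8},{"delta_pos":[0,0,0],"roll":0,"claw":0.8}])

```text
time_s: 11.17
tcp_pos: [0.5662, 0.1294, 0.1853]
orientation: [-1.513, 0.98, 1.514]
force: [0.7, 0.2, -0.0]
opening: 0.0434
```

>>> step_arm(steps=[{"delta_pos":[0.4,0,0],"roll":0,"claw":0.8},{"delta_pos":[0.3,0,0],"roll":0,"claw":0.8},{"delta_pos":[0.3,0,0],"roll":0,"claw":0.8},{"delta_pos":[0,0,0],"roll":0,"claw":0.8}])

```text
time_s: 11.5
tcp_pos: [0.5663, 0.1292, 0.1754]
orientation: [-1.514, 0.979, 1.514]
force: [-0.5, -0.7, -1.4]
opening: 0.0443
```

>>> step_arm(steps=[{"delta_pos":[0.3,0,0],"roll":0,"claw":0.8},{"delta_pos":[0.3,0,0],"roll":0,"claw":0.8},{"delta_pos":[0.3,0,0],"roll":0,"claw":0.8},{"delta_pos":[0,0,0],"roll":0,"claw":0.8}])

```text
time_s: 11.83
tcp_pos: [0.5661, 0.1292, 0.166]
orientation: [-1.513, 0.979, 1.514]
force: [0.1, 0.6, -1.2]
opening: 0.044
```

>>> step_arm(steps=[{"delta_pos":[0.5,0,0],"roll":0,"claw":0.8},{"delta_pos":[0.5,0,0],"roll":0,"claw":0.8},{"delta_pos":[0.5,0,0],"roll":0,"claw":0.8},{"delta_pos":[0,0,0],"roll":0,"claw":0.8}])

```text
time_s: 12.17
tcp_pos: [0.5659, 0.1292, 0.1504]
orientation: [-1.513, 0.98, 1.515]
force: [0.8, -0.6, -1.5]
opening: 0.0439
```

>>> step_arm(steps=[{"delta_pos":[0.5,0,0],"roll":0,"claw":0.8},{"delta_pos":[0.5,0,0],"roll":0,"claw":0.8},{"delta_pos":[0.5,0,0],"roll":0,"claw":0.8},{"delta_pos":[0,0,0],"roll":0,"claw":0.8}])

```text
time_s: 12.5
tcp_pos: [0.5659, 0.1292, 0.1355]
orientation: [-1.513, 0.979, 1.515]
force: [0.2, -0.7, -0.8]
opening: 0.0441
```

>>> step_arm(steps=[{"delta_pos":[0.2,0,0],"roll":0,"claw":0.8},{"delta_pos":[0.2,0,0],"roll":0,"claw":0.8},{"delta_pos":[0,0,0],"roll":0,"claw":0.8}])

```text
time_s: 12.75
tcp_pos: [0.5663, 0.1293, 0.1324]
orientation: [-1.514, 0.979, 1.514]
force: [0.8, -0.1, -0.3]
opening: 0.0438
```

>>> step_arm(steps=[{"delta_pos":[0.2,0,0],"roll":0,"claw":0.8},{"delta_pos":[0,0,0],"roll":0,"claw":0.8},{"delta_pos":[0,0,0],"roll":0,"claw":0.8}])

```text
time_s: 13.0
tcp_pos: [0.5664, 0.1293, 0.1306]
orientation: [-1.514, 0.978, 1.514]
force: [-0.1, 0.0, -1.2]
opening: 0.0438
```

>>> step_arm(steps=[{"delta_pos":[0.2,0,0],"roll":0,"claw":0.8},{"delta_pos":[0,0,0],"roll":0,"claw":0.8},{"delta_pos":[0,0,0],"roll":0,"claw":0.8}])

```text
time_s: 13.25
tcp_pos: [0.5663, 0.1293, 0.1286]
orientation: [-1.514, 0.978, 1.514]
force: [-0.3, 0.2, -1.4]
opening: 0.0438
```

>>> step_arm(steps=[{"delta_pos":[0.2,0,0],"roll":0,"claw":0.8},{"delta_pos":[0,0,0],"roll":0,"claw":0.8},{"delta_pos":[0,0,0],"roll":0,"claw":0.8}])

```text
time_s: 13.5
tcp_pos: [0.5663, 0.1293, 0.1265]
orientation: [-1.514, 0.978, 1.514]
force: [0.6, -0.3, -1.1]
opening: 0.0439
```

>>> step_arm(steps=[{"delta_pos":[0.1,0,0],"roll":0,"claw":0.8},{"delta_pos":[0,0,0],"roll":0,"claw":0.8},{"delta_pos":[0,0,0],"roll":0,"claw":0.8}])

```text
time_s: 13.75
tcp_pos: [0.5665, 0.1293, 0.1257]
orientation: [-1.514, 0.978, 1.514]
force: [-0.0, 0.4, 1.0]
opening: 0.0439
```

>>> step_arm(steps=[{"delta_pos":[0.1,0,0],"roll":0,"claw":0.8},{"delta_pos":[0,0,0],"roll":0,"claw":0.8},{"delta_pos":[0,0,0],"roll":0,"claw":0.8}])

```text
time_s: 14.0
tcp_pos: [0.5666, 0.1295, 0.1249]
orientation: [-1.514, 0.978, 1.513]
force: [-0.0, -0.3, 4.2]
opening: 0.0443
```

>>> step_arm(steps=[{"delta_pos":[-0.1,0,0],"roll":0,"claw":0.4},{"delta_pos":[0,0,0],"roll":0,"claw":0.25},{"delta_pos":[0,0,0],"roll":0,"claw":0.25},{"delta_pos":[0,0,0],"roll":0,"claw":0.25}])

```text
time_s: 14.33
tcp_pos: [0.5663, 0.1293, 0.1255]
orientation: [-1.514, 0.979, 1.514]
force: [-0.7, -0.3, 0.1]
opening: 0.0659
```

>>> step_arm(steps=[{"delta_pos":[-1,0,0],"roll":0,"claw":0.25},{"delta_pos":[-2,0,0],"roll":0,"claw":0.25},{"delta_pos":[-2,0,0],"roll":0,"claw":0.25},{"delta_pos":[-2,0,0],"roll":0,"claw":1},{"delta_pos":[0,0,0],"roll":0,"claw":1}])

```text
time_s: 14.75
tcp_pos: [0.568, 0.1298, 0.1998]
orientation: [-1.516, 0.974, 1.509]
force: [-0.1, 0.7, -0.5]
opening: 0.0605
```

>>> step_arm(steps=[{"delta_pos":[0,0,0],"roll":0,"claw":1},{"delta_pos":[0,0,0],"roll":0,"claw":1},{"delta_pos":[0,0,0],"roll":0,"claw":1},{"delta_pos":[0,0,0],"roll":0,"claw":1}])

```text
time_s: 15.08
tcp_pos: [0.5659, 0.1292, 0.1948]
orientation: [-1.513, 0.98, 1.515]
force: [-0.6, -0.2, 0.3]
opening: 0.0342
```

```bash
python3 snap.py w6; python3 -c "
from h import *
im=arm.grab_frame('scene')[:,:,::-1];cv2.imwrite('pics/s6.png',cv2.resize(im[150:300,400:530],None,fx=4,fy=4,interpolation=cv2.INTER_CUBIC))"
```

```text
15.0833 [0.56592851 0.12920575 0.19478506] [-1.51320577  0.97955253  1.51502259] 0.03421437261817717 [-0.56792311 -0.23706384  0.34847304]
```

View pics/s6.png

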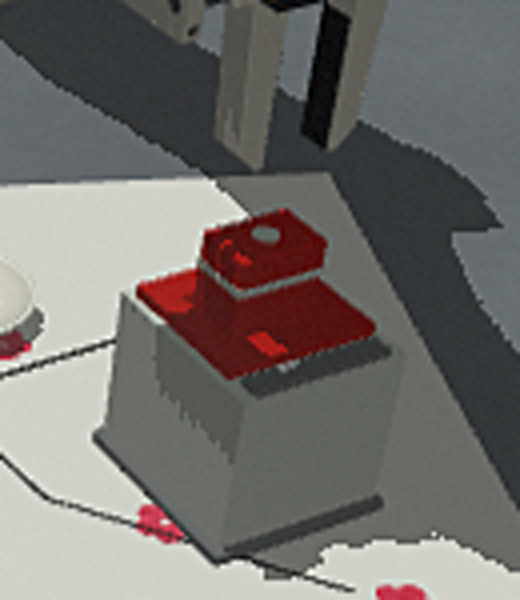

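View pics/w6.png

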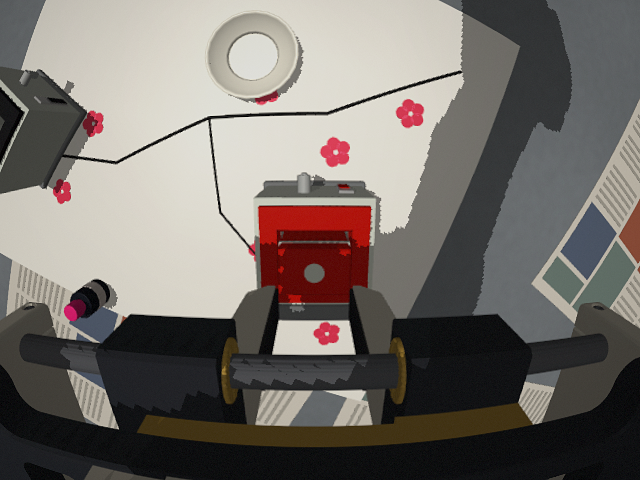

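>>> step_arm(steps=[{"delta_pos":[0,0,0],"roll":0,"claw":1},{"delta_pos":[0,0,0],"roll":0,"claw":1},{"delta_pos":[0,0,0],"roll":0,"claw":1},{"delta_pos":[0,0,0],"roll":0,"claw":1},{"delta_pos":[0,0,0],"roll":0,"claw":1}])

```text
time_s: 15.6
tcp_pos: [0.5664, 0.1293, 0.1956]
orientation: [-1.514, 0.978, 1.514]
force: [0.2, -0.2, -0.1]
opening: 0.0004
```

>>> step_arm(steps=[{"delta_pos":[1,0,0],"roll":0,"claw":1},{"delta_pos":[1,0,0],"roll":0,"claw":1},{"delta_pos":[1,0,0],"roll":0,"claw":1},{"delta_pos":[0.4,0,0],"roll":0,"claw":1},{"delta_pos":[0,0,0],"roll":0,"claw":1}])

```text
time_s: 16.02
tcp_pos: [0.5656, 0.1291, 0.1599]
orientation: [-1.513, 0.98, 1.516]
force: [0.7, 0.0, 0.6]
opening: 0.0004
```

>>> step_arm(steps=[{"delta_pos":[0.2,0,0],"roll":0,"claw":1},{"delta_pos":[0.2,0,0],"roll":0,"claw":1},{"delta_pos":[0,0,0],"roll":0,"claw":1},{"delta_pos":[0,0,0],"roll":0,"claw":1}])

```text
time_s: 16.35
tcp_pos: [0.5665, 0.1293, 0.1578]
orientation: [-1.514, 0.978, 1.513]
force: [0.3, 0.7, -0.1]
opening: 0.0008
```

>>> step_arm(steps=[{"delta_pos":[0.2,0,0],"roll":0,"claw":1},{"delta_pos":[0.2,0,0],"roll":0,"claw":1},{"delta_pos":[0,0,0],"roll":0,"claw":1},{"delta_pos":[0,0,0],"roll":0,"claw":1}])

```text
time_s: 16.68
tcp_pos: [0.5663, 0.1293, 0.1536]
orientation: [-1.514, 0.979, 1.514]
force: [1.0, -0.5, -0.4]
opening: 0.0008
```

>>> step_arm(steps=[{"delta_pos":[0.1,0,0],"roll":0,"claw":1},{"delta_pos":[0.1,0,0],"roll":0,"claw":1},{"delta_pos":[0,0,0],"roll":0,"claw":1}])

```text
time_s: 16.93
tcp_pos: [0.5666, 0.1294, 0.1518]
orientation: [-1.514, 0.978, 1.513]
force: [-0.2, -0.5, 4.2]
opening: 0.0008
```

>>> step_arm(steps=[{"delta_pos":[0.1,0,0],"roll":0,"claw":1},{"delta_pos":[0.1,0,0],"roll":0,"claw":1},{"delta_pos":[0,0,0],"roll":0,"claw":1}])

```text
time_s: 17.18
tcp_pos: [0.5665, 0.1294, 0.1497]
orientation: [-1.514, 0.978, 1.513]
force: [-1.0, -0.4, 3.7]
opening: 0.0008
```

>>> step_arm(steps=[{"delta_pos":[0.15,0,0],"roll":0,"claw":1},{"delta_pos":[0.15,0,0],"roll":0,"claw":1},{"delta_pos":[0.15,0,0],"roll":0,"claw":1},{"delta_pos":[0.15,0,0],"roll":0,"claw":1},{"delta_pos":[0,0,0],"roll":0,"claw":1}])

```text
time_s: 17.6
tcp_pos: [0.5665, 0.1293, 0.1434]
orientation: [-1.514, 0.978, 1.514]
force: [0.0, -0.1, 3.6]
opening: 0.0005
```

>>> step_arm(steps=[{"delta_pos":[0.15,0,0],"roll":0,"claw":1},{"delta_pos":[0.15,0,0],"roll":0,"claw":1},{"delta_pos":[0.15,0,0],"roll":0,"claw":1},{"delta_pos":[0.15,0,0],"roll":0,"claw":1},{"delta_pos":[0,0,0],"roll":0,"claw":1}])

```text
time_s: 18.02
tcp_pos: [0.5665, 0.1294, 0.1375]
orientation: [-1.514, 0.978, 1.514]
force: [-0.1, -0.0, 5.2]
opening: 0.0005
```

>>> step_arm(steps=[{"delta_pos":[0.15,0,0],"roll":0,"claw":1},{"delta_pos":[0.15,0,0],"roll":0,"claw":1},{"delta_pos":[0.1,0,0],"roll":0,"claw":1},{"delta_pos":[0.1,0,0],"roll":0,"claw":1},{"delta_pos":[0,0,0],"roll":0,"claw":1}])

```text
time_s: 18.43
tcp_pos: [0.5665, 0.1294, 0.1326]
orientation: [-1.514, 0.978, 1.514]
force: [0.1, -0.1, 5.6]
opening: 0.0004
```

>>> step_arm(steps=[{"delta_pos":[0.1,0,0],"roll":0,"claw":1},{"delta_pos":[0.1,0,0],"roll":0,"claw":1},{"delta_pos":[0.1,0,0],"roll":0,"claw":1},{"delta_pos":[0,0,0],"roll":0,"claw":1}])

```text
time_s: 18.77
tcp_pos: [0.5665, 0.1294, 0.1296]
orientation: [-1.514, 0.978, 1.514]
force: [-0.5, -0.5, 6.2]
opening: 0.0004
```

>>> step_arm(steps=[{"delta_pos":[0.1,0,0],"roll":0,"claw":1},{"delta_pos":[0,0,0],"roll":0,"claw":1},{"delta_pos":[0,0,0],"roll":0,"claw":1}])

```text
time_s: 19.02
tcp_pos: [0.5666, 0.1294, 0.1288]
orientation: [-1.514, 0.978, 1.513]
force: [0.6, 0.0, 6.0]
opening: 0.0007
```

>>> step_arm(steps=[{"delta_pos":[0.07,0,0],"roll":0,"claw":1},{"delta_pos":[0,0,0],"roll":0,"claw":1},{"delta_pos":[0,0,0],"roll":0,"claw":1}])

```text
time_s: 19.27
tcp_pos: [0.5665, 0.1294, 0.1281]
orientation: [-1.514, 0.978, 1.513]
force: [-0.8, 0.7, 6.1]
opening: 0.0006
```

>>> step_arm(steps=[{"delta_pos":[0.05,0,0],"roll":0,"claw":1},{"delta_pos":[0,0,0],"roll":0,"claw":1}])

```text
time_s: 19.43
tcp_pos: [0.5665, 0.1294, 0.1275]
orientation: [-1.514, 0.978, 1.513]
force: [-0.6, 0.2, 5.0]
opening: 0.0002
```

>>> step_arm(steps=[{"delta_pos":[0.05,0,0],"roll":0,"claw":1},{"delta_pos":[0,0,0],"roll":0,"claw":1}])

```text
time_s: 19.6
tcp_pos: [0.5665, 0.1294, 0.127]
orientation: [-1.514, 0.978, 1.513]
force: [0.0, -1.4, 7.2]
opening: 0.0005
```

>>> step_arm(steps=[{"delta_pos":[0.05,0,0],"roll":0,"claw":1},{"delta_pos":[0,0,0],"roll":0,"claw":1}])

```text
time_s: 19.77
tcp_pos: [0.5667, 0.1294, 0.1268]
orientation: [-1.514, 0.978, 1.513]
force: [-0.6, -0.9, 8.2]
opening: 0.0007
```

>>> step_arm(steps=[{"delta_pos":[0.05,0,0],"roll":0,"claw":1},{"delta_pos":[0,0,0],"roll":0,"claw":1}])

```text
time_s: 19.93
tcp_pos: [0.5669, 0.1295, 0.1268]
orientation: [-1.514, 0.977, 1.513]
force: [-1.3, -1.1, 13.5]
opening: 0.0006
```

The stop is felt (13.5 N at z 0.1268, about 25.4 mm of travel). I'll let go now.

>>> step_arm(steps=[{"delta_pos":[-0.3,0,0],"roll":0,"claw":1},{"delta_pos":[-0.5,0,0],"roll":0,"claw":1},{"delta_pos":[-1,0,0],"roll":0,"claw":1},{"delta_pos":[-2,0,0],"roll":0,"claw":1},{"delta_pos":[-2.5,0,0],"roll":0,"claw":1}])

```text
time_s: 20.35
tcp_pos: [0.5652, 0.129, 0.1885]
orientation: [-1.512, 0.981, 1.517]
force: [-0.5, -0.1, -0.2]
opening: 0.0005
```

>>> step_arm(steps=[{"delta_pos":[-2.5,0,0],"roll":0,"claw":1},{"delta_pos":[0,0,0],"roll":0,"claw":1},{"delta_pos":[0,0,0],"roll":0,"claw":1},{"delta_pos":[0,0,0],"roll":0,"claw":1}])

```text
time_s: 20.68
tcp_pos: [0.5659, 0.1291, 0.2137]
orientation: [-1.513, 0.979, 1.514]
force: [0.0, -0.2, 0.6]
opening: 0.0007
```

```bash
python3 snap.py w7; python3 -c "
from h import *
im=arm.grab_frame('scene')[:,:,::-1];cv2.imwrite('pics/s7full.png',im);cv2.imwrite('pics/s7.png',cv2.resize(im[150:300,400:530],None,fx=4,fy=4,interpolation=cv2.INTER_CUBIC))"
```

```text
20.6833 [0.56591148 0.12906898 0.21368923] [-1.51345991  0.9790497   1.5140737 ] 0.0007026153280874723 [ 0.02526816 -0.22980764  0.55333662]
```

View pics/s7.png

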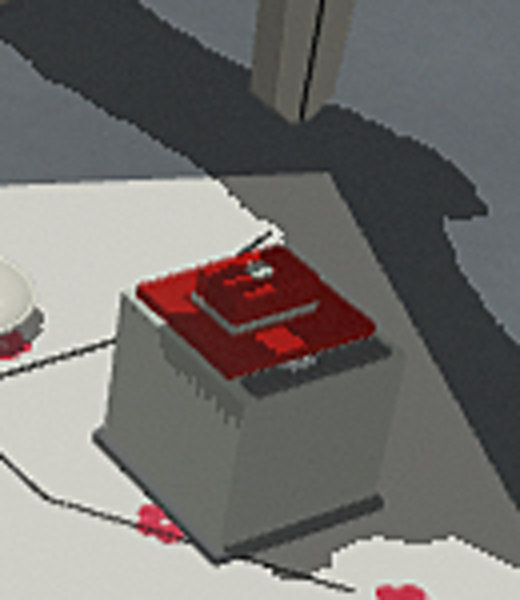

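View pics/w7.png

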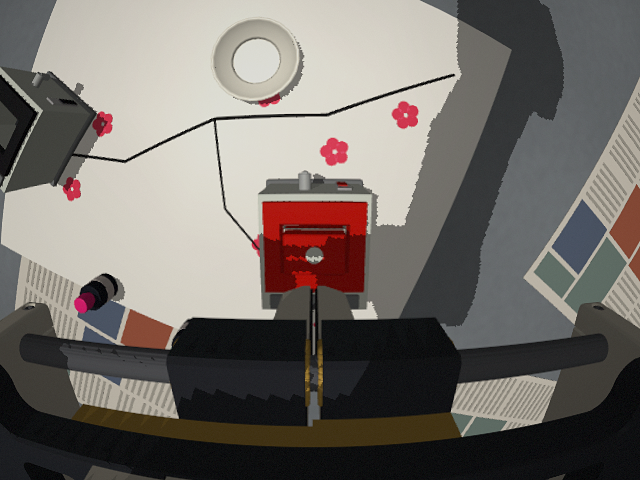

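View pics/s7full.png

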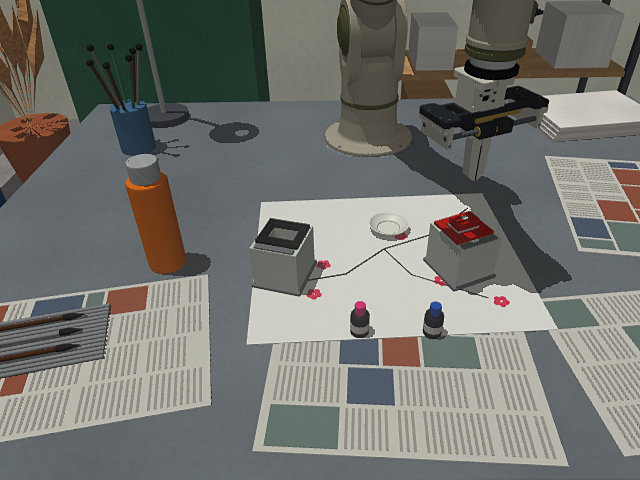

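It holds. I'll check the dot height, then sign off.

```bash
python3 - <<'E'
from h import *; import pickle
s,p=pickle.load(open("pics/w7.pkl","rb"))
print(tri([ray("scene",(464.8,216.8)),ray("wrist",(314.5,255),p)]))
a=cv2.imread("pics/scene0.png").astype(int);b=cv2.imread("pics/s7full.png").astype(int)
for n,(x0,y0,x1,y1) in dict(flask=(125,150,190,275),pink=(345,298,375,340),blue=(420,298,450,340),dish=(365,208,413,242)).items(): print(n,np.abs(a-b)[y0:y1,x0:x1].mean())
E
```

```text
(array([0.56561069, 0.12891816, 0.1124859 ]), [np.float64(0.0004427082287666898), np.float64(0.0004427082287667089)])
flask 4.566235897435898
pink 6.677777777777778
blue 6.155291005291005
dish 8.506127450980392
```

```bash
python3 -c "
import cv2,numpy as np
a=cv2.imread('pics/scene0.png',0).astype(np.float32);b=cv2.imread('pics/s7full.png',0).astype(np.float32)
for x0,y0,x1,y1 in [(125,150,190,275),(345,298,375,340),(420,298,450,340),(365,208,413,242)]: print(cv2.phaseCorrelate(a[y0:y1,x0:x1].copy(),b[y0:y1,x0:x1].copy()))
from cell import arm
print(arm.sign_off())"
```

```text
((-0.0004970586048926862, 0.48650943764016574), 1.0146508049435086)
((-0.01991882100765885, 0.5165119280035313), 1.0030036884767037)
((-0.008274572623687249, 0.5170839119983022), 1.0027292347395862)
((0.015440333596757227, -0.0011836509548643903), 1.0012278079434678)
the job is handed in; nothing more can be done
None
```

The cartridge is now caught down in the red bay by itself, and I handed the job in at about 21 s of the 64 s allowed.

- **Release:** I pressed it about 5 mm with about 6–7 N in the black bay. It popped up by itself; I measured its top at 0.130 m, as expected.
- **Move:** I gripped it at 12 N, lifted it clear, and stood it on the red bay's plate.
- **Catch:** I pressed slowly until the stop was felt at 13.5 N, after about 25 mm of travel. That puts this bay's stop and catch nearly 5 mm higher than nominal. Then I let go.

**Last checks:**
- The dot on top reads 0.1125 m, down from about 0.130 m, so it stays down. The travel felt had predicted about 0.111 m, so the two agree to within about 2 mm.
- The gripper was well clear above, touching nothing.
- The ink bottles, flask and dish look unmoved in the scene view. Image matching showed no shift for the dish. It gave about half a pixel vertically, and none sideways, for the other three, which I took as matching noise and did not chase further.

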